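# Park the large rubber stamp in its rail

### The job

Put the largest of the three wooden rubber stamps at the front of the table away in the aluminium stamp rail: its base goes under the two lips, so feed it in upright from the rail's open end between the orange guides, handle standing up through the slot, and slide it fully home against the orange end stop. Let go of it there, and leave the two smaller stamps where they stand.

Things in the scene. Friction and masses are not known exactly. Their poses are not given: they have to be found in the camera images.
- stamp_large: Loose upright wooden stamp, 30 g: square base 30x30 mm, 20 high, then a round turned handle, diameter up to 16 mm, to height 53. Origin: centre of underside; z up, x and y along the base's sides. The three stamps stand in any order. Hold only the upper handle, fingertips 30 mm or more above the underside: the rail's lips then pass below them. Fully home, its origin is at rail x = +65, z = 3 mm.
- stamp_medium: The middle-sized wooden stamp: the same shape, base 22 x 22 mm, 53 mm high. Origin: centre of its underside. To be left alone.
- stamp_small: The smallest wooden stamp: the same shape, base 18 x 18 mm, 53 mm high. Origin: centre of its underside. To be left alone.
- stamp_rail: Fixed aluminium rail, dark floor, 180x76 mm. Origin: centre of underside; +x from open end (-90 mm, robot side) to orange stop (face at +80); z up. Floor top 3 mm. Walls from x -34: lane 40 wide, edges covered by lips z 27 to 29.5; slot between lips 40 wide at x -34, narrowing to 23 from x -14 on. x -84 to -34: apron open above, orange guides 15 mm high narrowing from 65 to 40 apart. 
Not all that is in view belongs to the job. Leave any green or purple look-alike of the stamp_large alone.

How it is judged:
By the outcome, as a careful person would: the job done as asked, in the order asked, and still so for the second after the job is handed in, with the robot touching nothing.
It also fails if it takes over 38 s, if anything falls off the work surface, if the arm or the gripper's body presses on something with over 40 N, if the wrist force passes 120 N, or if a joint passes its speed limit or range.

### The arm

A 6-joint arm with a two-finger parallel gripper is mounted at the origin on a cart in front of the work surface, level with it; the furniture and walls round the work are solid. World frame = base frame: x ahead of the robot, y to its left, z up, the work surface at z = 0. Lengths are in m, angles in rad, forces in N, time in s.
With the tool pointing down it reaches from about 0.35 to 0.775 m from the base axis. Payload 7.3 kg.
Tool frame: the origin (TCP) lies at the centre of the arm's flange, where the gripper is bolted on; the fingertips stand 178 mm ahead of it and the grasp point (between the pads) lies 159 mm ahead of it; z points along the fingers, y is the line along which they close (so a half turn about z gives the same grasp; the last joint's range is limited). The gripper opens to 92 mm and grips with 3 to 60 N. Pads are 19 mm wide; open, the fingers measure 130 mm over their backs; the gripper's body (75 mm by 190 mm) begins 47 mm behind the grasp point.
Start: joints at [0.98, 0.342, 1.524, -0, 1.275, -0.146], TCP at [0.226, 0.474, 0.405] pointing down, gripper open.
Joint ranges: [-2.53, 2.53], [-0.77, 2.02], [0.04, 2.7], [-1, 4.14], [0.28, 2.66], [-3.11, 3.11]. Speed limits (rad/s): [2.57, 2.57, 3.14, 3.14, 3.14, 3.14].

### API

Orientations are given as [roll, pitch, yaw] about the fixed x, y, z axes, in that order (R = Rz(yaw) Ry(pitch) Rx(roll)).
In Python, from cell import telemetry, vision, ticket gives the robot as it stands.
- The arm moves only by the shell command python3 -m crank 'ROWS' [FORCE]. ROWS is JSON, a list of rows, each a list of 5 numbers: the gripper command: -1 is shut, 1 is fully open, values between are in proportion, then the shift along the tool's x, y, z in mm, then the turn about the tool's z in rad. In form: [[fingers, dx, dy, dz, roll], ...]. A call has 1 to 12 rows; each row is the pose to reach, as a shift and turn from the pose commanded when the call began, along the tool's axes at that moment; what a row does not reach only later rows make up. A row lasts 1/12 s, in which the tool goes at most 41.7 mm and 7.16 degrees, less where a joint would pass 70% of its speed; a pose out of reach is approached as far as the arm can. A call with a gripper value outside its range is refused whole. The fingers move at their own pace and stop on an object; FORCE is the grip in N (left out, the last holds). Time passes only in rows, so rows that repeat a pose let the fingers close. It gives the time, the measured TCP pose, the force, the opening and the grip force at its end, in the units of the state.
- telemetry.observe(): the state, without advancing time (a new reading comes with each control period).
- vision.read_camera(name): name is "side" or "top" or "wrist"; returns (picture, depth): 384x512x3 uint8, red, green, blue; 384x512 float32, m along the optical axis (not along the pixel's ray), 0 where there is no reading.
- vision.get_calibration(name): a dict with "camera_matrix" (3x3 intrinsics, pixels), "dist" ([k1, k2, p1, p2, k3] as OpenCV has them; the pictures are not rectified), "rvec" (rotation vector, rad) and "tvec" (3), from world to camera coordinates, as OpenCV has them. Camera axes: x right, y down, z forward; pixel columns grow to the right and rows downward; lengths in m; the calibration is good to about 2 mm. A picture is of the moment at which its call begins: read the wrist's pose just before it. get_calibration takes no time and is no camera call; for the wrist camera it gives the pose at the moment of the call.
- ticket.hand_in(): hands the job in; it is judged then, once.
The state is a dict: "time": time; "qpos": joint angles; "qvel": joint speeds; "joint_efforts": joint torques, N m; "tool_pos": TCP position; "tool_rot": TCP orientation; "contact_force": force on the tool from outside, world axes, zero at the start; "torque": the same for the moment, N m; "opening": finger opening in m; "grip_force": force on a finger pad.
Only numpy, scipy, OpenCV 4.12 (cv2) and the standard library are available. Lean on these libraries where they do the work, as an engineer would, in place of code of your own. Each camera call takes 0.05 s, during which the arm holds its last target. There are 200 camera calls.

## Working session

There is one attempt and no reset: what is moved stays moved. The work goes in short steps, Python scripts to look and compute and a shell command to move; the robot and the scene stay as the last step left them, time stands still between calls to the robot, and variables do not carry over. Pictures are saved under pics/ and viewed, at most 10 in all, crops included, and the job is handed in when it is done.

```bash
mkdir -p pics
cat > h.py <<'E'
import numpy as np, cv2
from cell import telemetry, vision, ticket
def cam(n):
    c=vision.get_calibration(n); p,d=vision.read_camera(n)
    return p,d,c
def KRt(c):
    return np.array(c["camera_matrix"],float),np.array(c["dist"],float),cv2.Rodrigues(np.array(c["rvec"],float))[0],np.array(c["tvec"],float).ravel()
def onplane(c,uv,z):
    K,D,R,t=KRt(c)
    n=cv2.undistortPoints(np.array(uv,float).reshape(-1,1,2),K,D).reshape(-1,2)
    r=np.c_[n,np.ones(len(n))]@R; o=-R.T@t
    return o+r*((z-o[2])/r[:,2])[:,None]
def cloud(c,d):
    K,D,R,t=KRt(c); v,u=np.mgrid[:d.shape[0],:d.shape[1]]
    n=cv2.undistortPoints(np.stack([u,v],-1).reshape(-1,1,2).astype(float),K,D).reshape(-1,2)
    X=np.c_[n,np.ones(len(n))]*d.reshape(-1,1)
    return ((X-t)@R).reshape(*d.shape,3)
def save(p,f): cv2.imwrite(f,cv2.cvtColor(p,cv2.COLOR_RGB2BGR))
E
python3 - <<'E'
from h import *
s=telemetry.observe();print({k:np.round(v,3).tolist() for k,v in s.items()})
for n in("top","side"):
    p,d,c=cam(n); save(p,f"pics/{n}0.png"); np.savez(f"{n}0.npz",p=p,d=d,**{k:np.array(v) for k,v in c.items()})
E
```

```text
{'time': 0.0, 'qpos': [0.98, 0.343, 1.525, -0.0, 1.275, -0.146], 'qvel': [0.001, 0.001, -0.001, -0.002, -0.0, 0.0], 'joint_efforts': [-0.0, -43.124, -24.422, 0.072, 0.056, -0.0], 'tool_pos': [0.226, 0.474, 0.404], 'tool_rot': [-3.14, -0.0, 2.697], 'contact_force': [0.459, -0.283, 0.011], 'torque': [0.02, 0.035, 0.028], 'grip_force': 0.0, 'opening': 0.092}
```

View pics/top0.png

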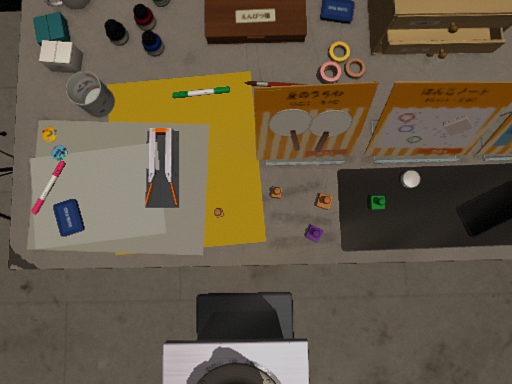

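View pics/side0.png

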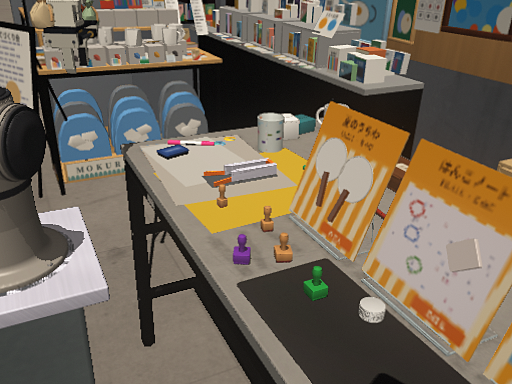

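The top view shows three wooden stamps at (276,192), (324,201) and (219,212), with decoys in purple at (314,233) and green at (377,202). The rail is at (162,168), its open end towards the robot. Next I'll measure them.

Run:
```python
from h import *
z=np.load("top0.npz");p,d=z["p"],z["d"];P=cloud(z,d)
hsv=cv2.cvtColor(p,cv2.COLOR_RGB2HSV)
K,D,R,t=KRt(z);print("cam",-R.T@t, "mm/px",1000*d[200,276]/K[0,0])
# stamps: depth-based height
for (u,v) in [(276,192),(324,201),(219,212)]:
    Q=P[v-16:v+17,u-16:u+17].reshape(-1,3);print("tbl",np.median(Q[:,2]).round(4),"max",Q[:,2].max().round(3))
    b=Q[(Q[:,2]>.012)&(Q[:,2]<.03)]
    a=Q[Q[:,2]>.04]
    print((u,v),len(b),"base n; all>12mm centroid",Q[Q[:,2]>.012].mean(0).round(4),"hd",len(a),a.mean(0).round(4))
    c=cv2.minAreaRect(Q[Q[:,2]>.012][:,:2].astype(np.float32)*1000);print(c)
o=(hsv[...,0]<14)&(hsv[...,1]>170)&(hsv[...,2]>120)
o[:, :140]=0;o[:,182:]=0;o[:120]=0;o[212:]=0
n,l,st,ce=cv2.connectedComponentsWithStats(o.astype(np.uint8))
for i in range(1,n):
    if st[i][4]>4:
        Q=P[l==i];print("orange",st[i],ce[i],Q.mean(0).round(4),Q[:,2].max().round(3))
Q=P[120:215,140:185].reshape(-1,3);Q=Q[(Q[:,2]>.022)&(Q[:,2]<.04)]
print(len(Q),Q.mean(0),cv2.minAreaRect(Q[:,:2].astype(np.float32)*1000))
crop=lambda x0,y0,w,h,s:cv2.resize(p[y0:y0+h,x0:x0+w],None,fx=s,fy=s,interpolation=cv2.INTER_CUBIC)
a=crop(200,172,140,75,5); b=crop(135,115,55,100,3)
cv=np.zeros((300+375,700,3),np.uint8)[:600]
cv=np.zeros((600,800,3),np.uint8);A=cv2.resize(a,(630,337));cv[:337,:630]=A;B=b[:,:];cv[300:600,630:795]=B
z2=np.load("side0.npz");s=cv2.resize(z2["p"][165:270,195:305],None,fx=2.4,fy=2.4,interpolation=cv2.INTER_CUBIC);cv[345:345+s.shape[0],:s.shape[1]]=s
r=cv2.resize(z2["p"][150:190,200:285],None,fx=3.5,fy=3.5,interpolation=cv2.INTER_CUBIC);cv[345:345+r.shape[0],300:300+r.shape[1]]=r
save(cv,"pics/c1.png")
```

```text
cam [ 0.37376211 -0.05318402  0.94102225] mm/px 2.2720642628448764
tbl 0.001 max 0.941
(276, 192) 54 base n; all>12mm centroid [ 0.4685 -0.0946  0.0926] hd 56 [ 0.4634 -0.0925  0.1619]
((428.80792236328125, -82.85639953613281), (23.248470306396484, 122.8879623413086), 72.3860092163086)
tbl 0.0014 max 0.941
(324, 201) 144 base n; all>12mm centroid [ 0.452  -0.2003  0.0421] hd 52 [ 0.4492 -0.195   0.1021]
((411.4090881347656, -142.00875854492188), (38.82992935180664, 188.999267578125), 34.57875061035156)
tbl 0.0022 max 0.941
(219, 212) 27 base n; all>12mm centroid [0.4286 0.0234 0.1055] hd 55 [0.4271 0.0215 0.1476]
((402.13580322265625, -4.7404632568359375), (110.05895233154297, 22.235187530517578), 48.22053146362305)
orange [155 128  12   4  42] [160.07142857 129.38095238] [0.6169 0.1538 0.0522] 0.941
orange [145 183   7  22  45] [148.31111111 193.17777778] [0.4809 0.1884 0.0144] 0.021
orange [171 183   6  22  34] [173.29411765 193.47058824] [0.4789 0.132  0.0153] 0.019
727 [0.57103123 0.1587357  0.02979735] ((565.5813598632812, 160.07815551757812), (51.105438232421875, 123.78819274902344), 89.34032440185547)
```

View pics/c1.png

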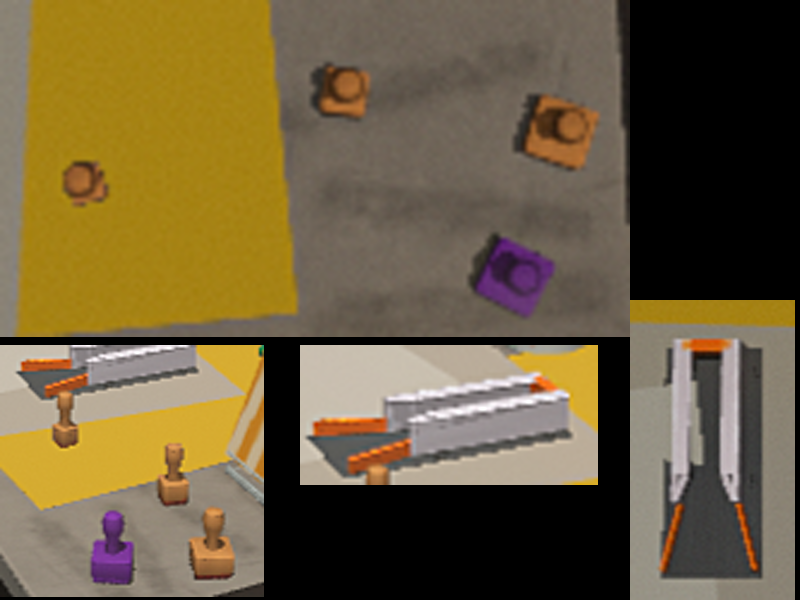

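The large stamp is clearly the one at about (324,201). It has the widest base, with handle top near (327,200). The rail is nearly parallel to world x.

Run:
```python
from h import *
z=np.load("top0.npz");p,d=z["p"],z["d"];P=cloud(z,d);P[d==0]=np.nan
hsv=cv2.cvtColor(p,cv2.COLOR_RGB2HSV)
print("handle",onplane(z,[326.9,199.8],.053).round(4))
m=((hsv[...,0]<16)&(hsv[...,1]>110)&(hsv[...,2]>90)).astype(np.uint8);m[:,:305]=0;m[:,340:]=0;m[:180]=0;m[222:]=0
c=max(cv2.findContours(m,0,2)[0],key=cv2.contourArea);r=cv2.minAreaRect(c);print(r)
bp=onplane(z,cv2.boxPoints(r),.02);print("base",bp.mean(0),bp.round(4).tolist())
# rail lips, world strips
Q=P[118:215,138:186].reshape(-1,3);Q=Q[(Q[:,2]>.024)&(Q[:,2]<.04)]
print(np.median(Q[:,2]))
for a in np.arange(.52,.65,.01):
    S=Q[abs(Q[:,0]-a)<.005][:,1]
    if len(S)<4: continue
    hi=S[S>.16];lo=S[S<.16];print(a.round(3),len(S),lo.min().round(4) if len(lo) else 0,lo.max().round(4) if len(lo) else 0,hi.min().round(4) if len(hi) else 0,hi.max().round(4) if len(hi) else 0)
print("x range",np.nanmin(Q[:,0]),np.nanmax(Q[:,0]))
st=P[126:134,152:170].reshape(-1,3);print("stop z",np.nanmax(st[:,2]))
# anything tall near path
T=P[(P[...,2]>.06)&(P[...,0]>.3)&(P[...,0]<.75)&(P[...,1]<.35)&(P[...,1]>-.45)]
H,_,_=np.histogram2d(T[:,0],T[:,1],bins=[np.arange(.3,.76,.05),np.arange(-.45,.36,.05)])
print(H.astype(int))
g=onplane(z,[[155,128],[167,130],[145.5,204],[178,204]],.015);print(g.round(4))
```

```text
handle [[ 0.4536 -0.2049  0.053 ]]
((324.3500061035156, 200.9500274658203), (13.281566619873047, 13.597793579101562), 18.434947967529297)
base [ 0.45414409 -0.20474669  0.02      ] [[0.4449, -0.1856, 0.02], [0.4734, -0.1963, 0.02], [0.4634, -0.2239, 0.02], [0.4349, -0.2131, 0.02]]
0.02994340925922757
0.52 50 0.1351 0.1475 0.1736 0.1861
0.53 60 0.1349 0.1476 0.1718 0.1857
0.54 56 0.1353 0.1481 0.172 0.1838
0.55 56 0.135 0.1478 0.1719 0.1839
0.56 55 0.1347 0.1479 0.1718 0.1835
0.57 55 0.1348 0.148 0.172 0.1838
0.58 61 0.1347 0.1482 0.172 0.1836
0.59 55 0.135 0.1486 0.1719 0.1843
0.6 59 0.1344 0.1481 0.1721 0.184
0.61 57 0.1345 0.1485 0.1717 0.1847
0.62 90 0.134 0.1594 0.1601 0.1845
0.63 24 0.1349 0.1591 0.1612 0.1849
x range 0.5034189966437425 0.627587258370746
stop z 0.03561497568412028
[[   0    0    0    0    0    0    0    0    0    0    0    0    0    0
     0    0]
 [   0    0    0    0    0    0    0    0    0    0    0    0    0    0
     0    0]
 [   0    0    0    0    0    0    0    0    0    0    0    0    0    0
     0    0]
 [   0    0    0    0    0    0    0    0    0    0    0    0    0    0
     0    0]
 [   0    0    0    0    0    0    0    0    0    0    0    0    0    0
     0    0]
 [ 532  470  455  206  466  565  570  517    0    0    0    0    0    0
     0    0]
 [1045 1086 1115  519 1047 1025 1002  932    0    0    0    0    0    0
     0    0]
 [   0    0    0    0    0    0    0    0    0    0    0    0    0    0
   186  136]
 [   0    0    0    0    0    0    0    0    0    0    0    0    0    0
    82  264]]
[[0.6306 0.1743 0.015 ]
 [0.6252 0.1467 0.015 ]
 [0.4566 0.1944 0.015 ]
 [0.455  0.1214 0.015 ]]
```

Rail is at yaw ≈0°, centred near (0.540,0.160). The stamp is at (0.454,-0.205), yaw ≈-20°. I'll move above the stamp in two legs.

```bash
python3 -m crank '[[1,-28,-21,0,0],[1,-58,-43,0,0],[1,-89,-65,0,0],[1,-118,-87,0,0],[1,-148,-109,0,0],[1,-178,-131,0,0],[1,-207,-153,0,0],[1,-237,-175,0,0],[1,-266,-196,0,0],[1,-296,-218,0,0]]'
python3 -m crank '[[0,-20,-30,8,-0.01],[0,-41,-60,16,-0.02],[0,-61,-90,24,-0.03],[0,-81,-120,32,-0.04],[0,-101,-150,40,-0.05],[0,-121,-180,48,-0.06],[-0.3,-142,-210,56,-0.07],[-0.3,-162,-240,64,-0.085],[-0.3,-182,-270,74,-0.085],[-0.3,-201,-297,74,-0.085],[-0.3,-201,-297,74,-0.085],[-0.3,-201,-297,74,-0.085]]'
python3 - <<'E'
from h import *
s=telemetry.observe();print({k:np.round(s[k],3).tolist() for k in("time","tool_pos","tool_rot","qpos","opening")})
p,d,c=cam("wrist");save(p,"pics/w1.png");np.savez("w1.npz",p=p,d=d,**{k:np.array(v) for k,v in c.items()})
E
```

```text
time: 0.93
tool_pos: [0.3996, 0.1481, 0.4046]
tool_rot: [3.142, -0.0, 2.697]
contact_force: [1.0, 1.0, -0.5]
opening: 0.0919
grip_force: 0.0
time: 1.93
tool_pos: [0.4528, -0.2061, 0.33]
tool_rot: [3.141, -0.001, 2.779]
contact_force: [-0.0, 0.9, 0.6]
opening: 0.0323
grip_force: 0.0
{'time': 1.933, 'tool_pos': [0.453, -0.206, 0.33], 'tool_rot': [3.141, -0.001, 2.779], 'qpos': [-0.581, 0.369, 1.709, 0.0, 1.065, -1.79], 'opening': 0.032}
```

View pics/w1.png

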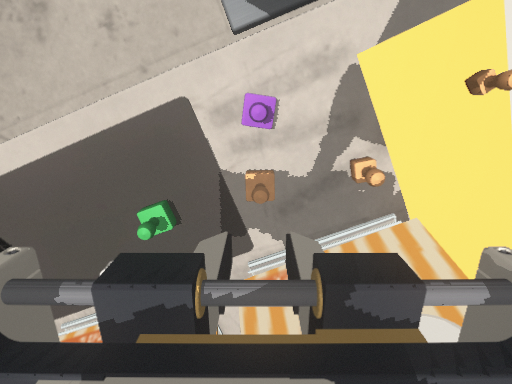

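The large stamp is at (260,186) between the fingers, nearly square to the tool. The purple one is at (259,110) and the medium at (367,171).

Run:
```python
from h import *
z=np.load("w1.npz");p,d=z["p"],z["d"];P=cloud(z,d);P[d==0]=np.nan
hsv=cv2.cvtColor(p,cv2.COLOR_RGB2HSV)
W=P[155:215,230:295].reshape(-1,3)
for a,b in((.012,.026),(.03,.06),(.045,.06)):
    S=W[(W[:,2]>a)&(W[:,2]<b)];print(a,len(S),S.mean(0).round(4),S.min(0).round(4),S.max(0).round(4))
S=W[(W[:,2]>.017)&(W[:,2]<.024)];print("basetop",cv2.minAreaRect(S[:,:2].astype(np.float32)*1000))
m=np.zeros(d.shape,np.uint8);Z=P[...,2];m[150:220,225:300]=((Z>.006)&(Z<.024))[150:220,225:300]
m2=((hsv[...,0]<18)&(hsv[...,1]>90)).astype(np.uint8);m2[:150]=0;m2[215:]=0;m2[:,:230]=0;m2[:,295:]=0
for k in(m,m2):
    c=max(cv2.findContours(k,0,2)[0],key=cv2.contourArea);print(cv2.minAreaRect(c),cv2.contourArea(c))
    # front(top) edge & sides
    ys,xs=np.nonzero(k)
    if len(ys)<50: continue
    tops=np.array([(x,ys[xs==x].min()) for x in range(250,272)]);lf=np.array([(xs[ys==y].min(),y) for y in range(174,188)]);rt=np.array([(xs[ys==y].max(),y) for y in range(174,188)])
    for n,e in(("top",tops),("l",lf),("r",rt)):
        w=onplane(z,e,.02);vx,vy,x0,y0=cv2.fitLine(w[:,:2].astype(np.float32),cv2.DIST_HUBER,0,.01,.01).ravel();print(n,np.degrees(np.arctan2(vy,vx)).round(1),x0.round(4),y0.round(4))
I=cv2.resize(p[150:220,220:300],None,fx=6,fy=6,interpolation=cv2.INTER_CUBIC);save(np.clip(I*1.8,0,255).astype(np.uint8),"pics/w1c.png")
```

```text
0.012 622 [ 0.4493 -0.2037  0.0204] [ 0.4345 -0.2234  0.0121] [ 0.4712 -0.1871  0.026 ]
0.03 247 [ 0.4515 -0.2048  0.0507] [ 0.4445 -0.2136  0.0408] [ 0.4597 -0.1973  0.0548]
0.045 236 [ 0.4517 -0.2049  0.0511] [ 0.4445 -0.2136  0.0453] [ 0.4597 -0.1973  0.0548]
basetop ((452.8701171875, -205.44029235839844), (29.641407012939453, 29.358911514282227), 70.16157531738281)
((259.5, 185.0), (30.0, 29.0), 90.0) 583.0
top 69.2 0.4372 -0.1977
l -16.1 0.443 -0.2169
r -19.9 0.4533 -0.1899
((259.69232177734375, 186.53848266601562), (33.010215759277344, 28.539091110229492), 87.27368927001953) 829.5
top 72.9 0.4379 -0.1969
l -18.8 0.4419 -0.2164
r -19.9 0.4507 -0.19
```

View pics/w1c.png

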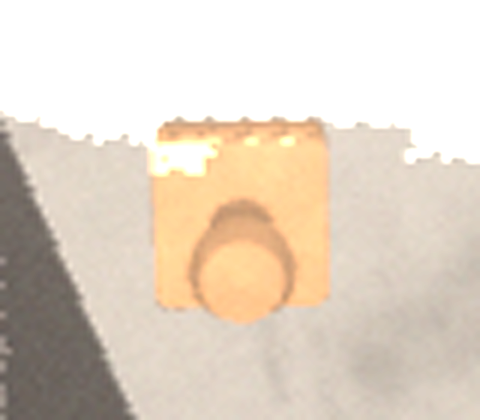

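```bash
python3 -m crank '[[-0.3,0,1,25,0],[-0.3,0,1,55,0],[-0.3,0,1,85,0],[-0.3,0,1,105,0],[-0.3,0,1,118,0],[-0.3,0,1,118,0],[-0.3,0,1,118,0]]' 12
python3 -m crank '[[-1,0,0,0,0],[-1,0,0,0,0],[-1,0,0,0,0],[-1,0,0,0,0],[-1,0,0,0,0],[-1,0,0,0,0]]' 12
python3 -m crank '[[-1,0,0,-6,0],[-1,0,0,-20,0],[-1,0,0,-40,0],[-1,0,0,-60,0],[-1,0,0,-60,0]]' 12
python3 - <<'E'
from h import *
s=telemetry.observe();print({k:np.round(s[k],4).tolist() for k in("tool_pos","tool_rot","opening","grip_force")})
p,d,c=cam("wrist");np.savez("w2.npz",p=p,d=d,**{k:np.array(v) for k,v in c.items()})
p2,d2,c2=cam("side");np.savez("s2.npz",p=p2,d=d2,**{k:np.array(v) for k,v in c2.items()})
a=cv2.resize(p[140:300,180:340],(480,480));b=cv2.resize(p2[170:290,210:290],(320,480))
save(np.hstack([a,b]),"pics/g2.png")
E
```

```text
time: 2.57
tool_pos: [0.4533, -0.2026, 0.2128]
tool_rot: [3.141, -0.001, 2.783]
contact_force: [0.4, 0.2, 0.2]
opening: 0.032
grip_force: 0.0
time: 3.07
tool_pos: [0.4536, -0.2042, 0.2136]
tool_rot: [-3.141, 0.002, 2.782]
contact_force: [-1.2, -1.8, 6.7]
opening: 0.0158
grip_force: 12.0
time: 3.48
tool_pos: [0.4541, -0.2043, 0.2761]
tool_rot: [-3.141, 0.006, 2.782]
contact_force: [1.0, -1.0, -0.2]
opening: 0.0153
grip_force: 12.0
{'tool_pos': [0.4541, -0.2043, 0.2761], 'tool_rot': [-3.1406, 0.0057, 2.7817], 'opening': 0.0153, 'grip_force': 12.0}
```

View pics/g2.png

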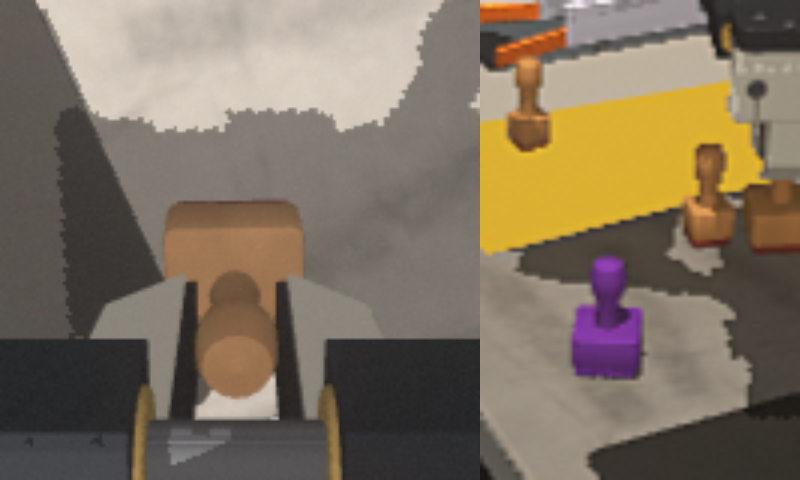

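The stamp is held upright between the pads, with the base edge level in the wrist view. I'll measure its yaw and offset relative to the tool.

```bash
cat > meas.py <<'E'
from h import *
def meas(f,tcp,yaw):
    z=np.load(f);p,d=z["p"],z["d"];P=cloud(z,d);P[d==0]=np.nan
    Z=P[...,2]; b=tcp[2]-.2136+.02
    hsv=cv2.cvtColor(p,cv2.COLOR_RGB2HSV)
    m=((hsv[...,0]<18)&(hsv[...,1]>90)&(abs(Z-b)<.006)).astype(np.uint8);m[:,:215]=0;m[:,305:]=0;m[:180]=0;m[240:]=0
    S=P[m>0];print("n",len(S),"top z",np.median(S[:,2]),"expected",b)
    ys,xs=np.nonzero(m);y0=ys.min()
    T=np.array([(x,ys[xs==x].min()) for x in range(xs.min()+7,xs.max()-6)])
    L=np.array([(xs[ys==y].min(),y) for y in range(y0+6,y0+22)]);Rr=np.array([(xs[ys==y].max(),y) for y in range(y0+6,y0+22)])
    for n,e in(("front",T),("l",L),("r",Rr)):
        w=onplane(z,e,np.median(S[:,2]))[:,:2]-tcp[:2]
        w=w@np.array([[np.cos(yaw),np.sin(yaw)],[np.sin(yaw),-np.cos(yaw)]]) .T
        vx,vy,_,_=cv2.fitLine(w.astype(np.float32),cv2.DIST_HUBER,0,.001,.001).ravel()
        print(n,"tool frame angle",np.degrees(np.arctan2(vy,vx)).round(2),"mid mm",(1000*np.median(w,0)).round(1))
E
python3 - <<'E'
from meas import *
meas("w2.npz",[.4541,-.2043,.2761],2.7817)
E
```

```text
n 1054 top z 0.08312436277007548 expected 0.0825
front tool frame angle 89.96 mid mm [16.2 -1.5]
l tool frame angle 1.45 mid mm [  7.6 -15.9]
r tool frame angle -1.35 mid mm [ 7.6 12.9]
```

```bash
python3 -m crank '[[-1,0,0,-10,0],[-1,0,0,-25,0],[-1,0,0,-35,0]]' 12
python3 -m crank '[[-1,3,10,0,0],[-1,10,32,0,-0.03],[-1,20,66,0,-0.07],[-1,31,101,0,-0.12],[-1,41,136,0,-0.17],[-1,52,171,0,-0.22],[-1,63,206,0,-0.27],[-1,74,242,0,-0.32],[-1,85,278,0,-0.36],[-1,95,312,0,-0.36],[-1,103,338,0,-0.36],[-1,106,349,0,-0.36]]' 12
python3 -m crank '[[-1,0,0,0,0],[-1,0,0,0,0],[-1,0,0,0,0]]' 12
python3 - <<'E'
from h import *
s=telemetry.observe();print({k:np.round(s[k],4).tolist() for k in("tool_pos","tool_rot","qpos","opening","grip_force")})
p,d,c=cam("wrist");np.savez("w3.npz",p=p,d=d,**{k:np.array(v) for k,v in c.items()})
save(p,"pics/w3.png")
E
```

```text
time: 3.83
tool_pos: [0.4532, -0.2038, 0.3079]
tool_rot: [3.141, -0.002, 2.782]
contact_force: [1.0, -0.4, -0.7]
opening: 0.0156
grip_force: 12.0
time: 4.83
tool_pos: [0.4759, 0.1637, 0.3067]
tool_rot: [3.141, -0.002, -3.138]
contact_force: [-0.6, 0.6, -0.2]
opening: 0.0155
grip_force: 12.0
time: 5.08
tool_pos: [0.4767, 0.1592, 0.3072]
tool_rot: [-3.141, -0.001, 3.141]
contact_force: [0.1, 0.4, 0.3]
opening: 0.0152
grip_force: 12.0
{'tool_pos': [0.4767, 0.1592, 0.3072], 'tool_rot': [-3.141, -0.0013, 3.1412], 'qpos': [0.1698, 0.4056, 1.7241, -0.0004, 1.0133, -1.4004], 'opening': 0.0152, 'grip_force': 11.9999}
```

View pics/w3.png

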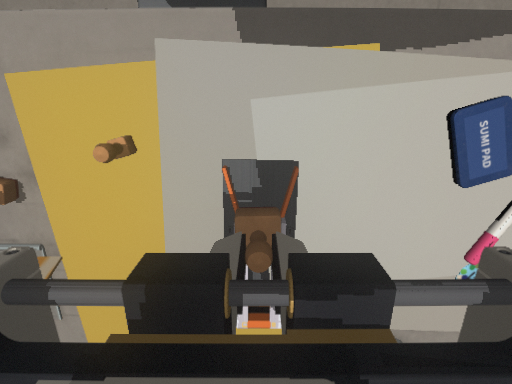

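Guide ends are at (224,168) and (297,168), the rail floor's edge runs from (222,160) to (299,160), and the stop is at (259,322). The stamp sits centred between the guides. I'll quantify that from the wrist view.

Run:
```python
from meas import *
meas("w3.npz",[.4767,.1592,.3072],3.1412)
z=np.load("w3.npz");p=z["p"];hsv=cv2.cvtColor(p,cv2.COLOR_RGB2HSV)
o=(hsv[...,0]<12)&(hsv[...,1]>180)&(hsv[...,2]>100);o[:155]=0;o[345:]=0;o[:,215:];o[:,:215]=0;o[:,305:]=0
n,l,st,ce=cv2.connectedComponentsWithStats(o.astype(np.uint8))
for i in range(1,n):
    if st[i][4]>25:
        print(st[i]);ys,xs=np.nonzero(l==i)
        for y in (168,176,184,192,200,322):
            r=xs[ys==y]
            if len(r): print(y,onplane(z,[[r.min(),y],[r.max(),y]],.015 if y<300 else .03).round(4).tolist())
print("floor",onplane(z,[[222,160],[299,160]],.003).round(4))
```

```text
n 1053 top z 0.11427059216180276 expected 0.11359999999999996
front tool frame angle 89.48 mid mm [17.8 -1.2]
l tool frame angle 1.42 mid mm [  9.2 -15.7]
r tool frame angle -1.31 mid mm [ 9.2 13.2]
[248 314  21  14 173]
322 [[0.6184, 0.1472, 0.03], [0.6184, 0.1687, 0.03]]
floor [[0.4475 0.1228 0.003 ]
 [0.4475 0.1982 0.003 ]]
```

```bash
python3 -m crank '[[-1,0,1,15,0],[-1,0,1,35,0],[-1,0,1,55,0],[-1,0,1,72,0],[-1,0,1,82,0],[-1,0,1,88,0],[-1,0,1,88,0],[-1,0,1,88,0],[-1,0,1,88,0]]' 12
python3 - <<'E'
from h import *
s=telemetry.observe();print({k:np.round(s[k],4).tolist() for k in("tool_pos","tool_rot","contact_force","opening","grip_force")})
p,d,c=cam("wrist");np.savez("w4.npz",p=p,d=d,**{k:np.array(v) for k,v in c.items()})
p2,d2,c2=cam("side")
a=cv2.resize(p[140:340,180:340],(384,480));b=cv2.resize(p2[140:200,190:290],(416,250))
o=np.zeros((480,800,3),np.uint8);o[:,:384]=a;o[:250,384:]=b;save(o,"pics/g4.png")
E
```

```text
time: 5.88
tool_pos: [0.4774, 0.161, 0.2206]
tool_rot: [3.141, 0.002, 3.141]
contact_force: [0.3, 0.5, -0.1]
opening: 0.0156
grip_force: 12.0
{'tool_pos': [0.4774, 0.161, 0.2206], 'tool_rot': [3.1412, 0.0017, 3.1415], 'contact_force': [0.3094, 0.4872, -0.1006], 'opening': 0.0156, 'grip_force': 12.0}
```

View pics/g4.png

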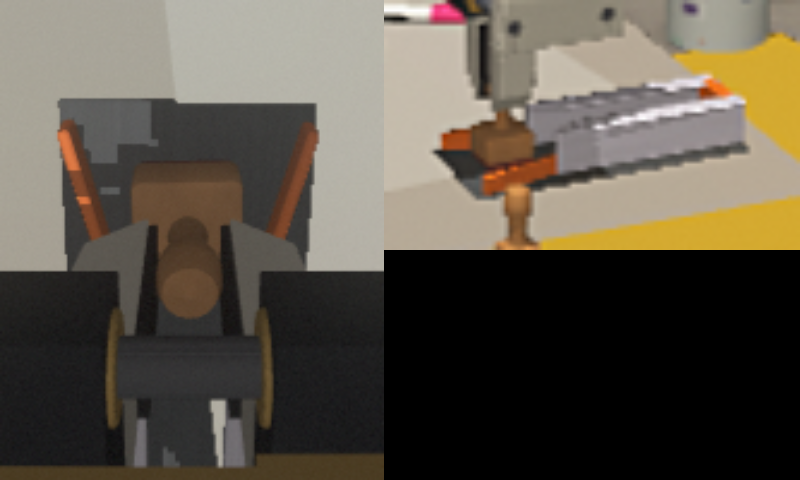

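The stamp stands between the guides, centred at about crop x=188 with the guides at 65 and 312, and still a few mm above the floor. I'll ease it down until it touches.

```bash
python3 -m crank '[[-1,0,0,1,0],[-1,0,0,2,0],[-1,0,0,3,0],[-1,0,0,3,0],[-1,0,0,3,0],[-1,0,0,3,0]]' 12
python3 -m crank '[[-1,0,0,1,0],[-1,0,0,1,0],[-1,0,0,1,0]]' 12
python3 -m crank '[[-1,-2,0,0,0],[-1,-5,0,0,0],[-1,-9,0,0,0],[-1,-13,0,0,0],[-1,-17,0,0,0],[-1,-20,0,0,0],[-1,-20,0,0,0],[-1,-20,0,0,0]]' 12
```

```text
time: 6.48
tool_pos: [0.477, 0.1611, 0.2168]
tool_rot: [3.142, 0.0, -3.141]
contact_force: [-0.5, -0.8, 0.7]
opening: 0.0157
grip_force: 12.0
time: 6.73
tool_pos: [0.4771, 0.1609, 0.2165]
tool_rot: [-3.141, 0.001, -3.141]
contact_force: [-1.1, -2.3, 8.9]
opening: 0.015
grip_force: 12.0
time: 7.4
tool_pos: [0.4979, 0.1612, 0.2168]
tool_rot: [3.141, 0.003, -3.141]
contact_force: [0.7, -0.4, 7.6]
opening: 0.0153
grip_force: 12.0
```

```bash
python3 -m crank '[[-1,0,0,-1,0],[-1,-4,0,-1,0],[-1,-9,0,-1,0],[-1,-14,0,-1,0],[-1,-19,0,-1,0],[-1,-24,0,-1,0],[-1,-29,0,-1,0],[-1,-34,0,-1,0],[-1,-38,0,-1,0],[-1,-40,0,-1,0],[-1,-40,0,-1,0]]' 12
python3 - <<'E'
from h import *
s=telemetry.observe();print({k:np.round(s[k],4).tolist() for k in("tool_pos","tool_rot","contact_force","torque","opening","grip_force")})
p,d,c=cam("wrist");np.savez("w5.npz",p=p,d=d,**{k:np.array(v) for k,v in c.items()})
p2,d2,c2=cam("side")
a=cv2.resize(p[140:340,180:340],(384,480));b=cv2.resize(p2[140:200,190:290],(416,250))
o=np.zeros((480,800,3),np.uint8);o[:,:384]=a;o[:250,384:]=b;save(o,"pics/g5.png")
E
```

```text
time: 8.32
tool_pos: [0.5353, 0.161, 0.2145]
tool_rot: [-3.141, -0.009, -3.141]
contact_force: [-7.3, 0.5, -5.8]
opening: 0.0155
grip_force: 12.0
{'tool_pos': [0.5353, 0.161, 0.2145], 'tool_rot': [-3.1406, -0.0087, -3.1414], 'contact_force': [-7.2694, 0.5177, -5.8314], 'torque': [0.0028, 1.1281, -0.0389], 'opening': 0.0155, 'grip_force': 11.9995}
```

View pics/g5.png

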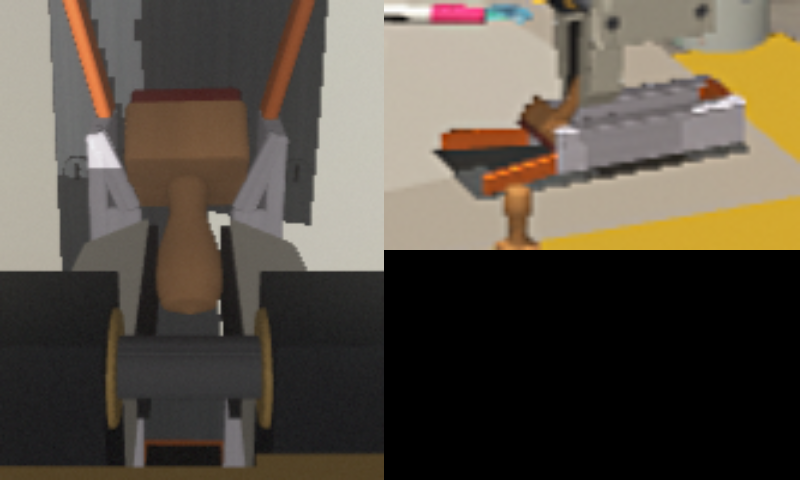

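The stamp has pitched in the grip: its base lags and the red underside shows at crop (185,95). It caught on entry because I'd been pressing it on the floor. I'll back it out to the apron and loosen the grip so it can hang straight.

```bash
python3 -m crank '[[-1,3,0,0,0],[-1,8,0,0,0],[-1,14,0,-1,0],[-1,20,0,-2,0],[-1,26,0,-3,0],[-1,32,0,-3,0],[-1,38,0,-3,0],[-1,44,0,-3,0],[-1,48,0,-3,0],[-1,48,0,-3,0]]' 12
python3 -m crank '[[-1,0,0,-3,0],[-1,0,0,-6,0],[-1,0,0,-6,0],[-1,0,0,-6,0]]' 3
cat > look.py <<'E'
import sys
from h import *
n=sys.argv[1]
s=telemetry.observe();print({k:np.round(s[k],4).tolist() for k in("time","tool_pos","tool_rot","contact_force","opening","grip_force")})
p,d,c=cam("wrist");np.savez(n+".npz",p=p,d=d,**{k:np.array(v) for k,v in c.items()})
p2,d2,c2=cam("side")
a=cv2.resize(p[140:340,180:340],(384,480));b=cv2.resize(p2[130:200,190:290],(416,291))
o=np.zeros((480,800,3),np.uint8);o[:,:384]=a;o[:291,384:]=b;save(o,f"pics/{n}.png")
E
python3 look.py g6
```

```text
time: 9.25
tool_pos: [0.4881, 0.1612, 0.2197]
tool_rot: [-3.142, -0.001, -3.141]
contact_force: [0.9, 0.0, 0.4]
opening: 0.0153
grip_force: 12.0
time: 9.58
tool_pos: [0.4893, 0.1611, 0.226]
tool_rot: [3.141, 0.001, -3.142]
contact_force: [-0.8, -0.2, 0.2]
opening: 0.0158
grip_force: 3.0
{'time': 9.5833, 'tool_pos': [0.4893, 0.1611, 0.226], 'tool_rot': [3.1414, 0.001, -3.1415], 'contact_force': [-0.8288, -0.2126, 0.1789], 'opening': 0.0158, 'grip_force': 3.0}
```

View pics/g6.png

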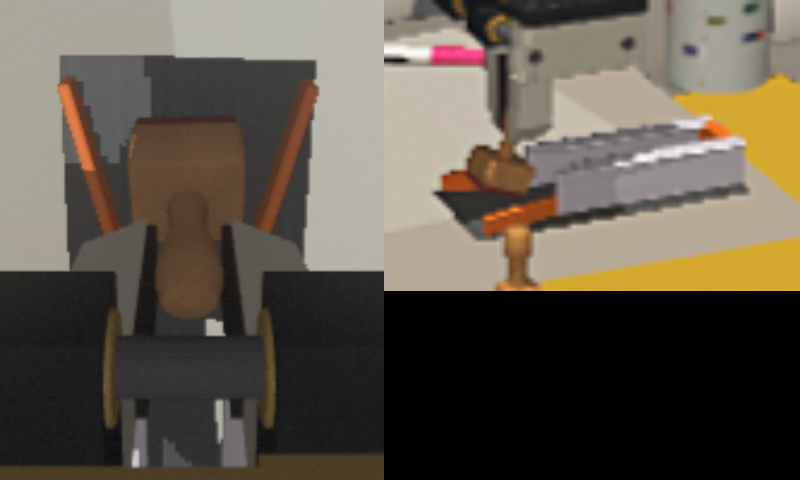

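The stamp now leans only about 20°, with its base behind at crop (188,150). I'll lower it with a light drag, let go so it settles flat on the apron, and look. For the regrasp I'll close the fingers along the rail so it can't pitch.

```bash
python3 -m crank '[[-1,0,0,3,0],[-1,0,0,6,0],[-1,2,0,7,0],[-1,5,0,7,0],[-1,8,0,6,0],[-1,8,0,6,0],[-0.3,8,0,6,0],[-0.3,8,0,6,0],[-0.3,8,0,6,0],[-0.3,8,0,6,0]]' 3
python3 -m crank '[[-0.3,0,0,-5,0],[-0.3,0,0,-20,0],[-0.3,0,0,-45,0],[-0.3,0,0,-70,0],[-0.3,0,0,-90,0],[-0.3,0,0,-90,0],[-0.3,0,0,-90,0]]'
python3 look.py g7
```

```text
time: 10.52
tool_pos: [0.4811, 0.1611, 0.2199]
tool_rot: [3.141, 0.0, -3.141]
contact_force: [0.3, -0.1, -0.5]
opening: 0.0319
grip_force: 0.0
time: 11.1
tool_pos: [0.4811, 0.1611, 0.3109]
tool_rot: [3.141, 0.003, -3.141]
contact_force: [-0.4, 0.1, -0.3]
opening: 0.0323
grip_force: 0.0
{'time': 11.1, 'tool_pos': [0.4811, 0.1611, 0.3109], 'tool_rot': [3.141, 0.0028, -3.1414], 'contact_force': [-0.3966, 0.1038, -0.2781], 'opening': 0.0323, 'grip_force': 0.0}
```

View pics/g7.png

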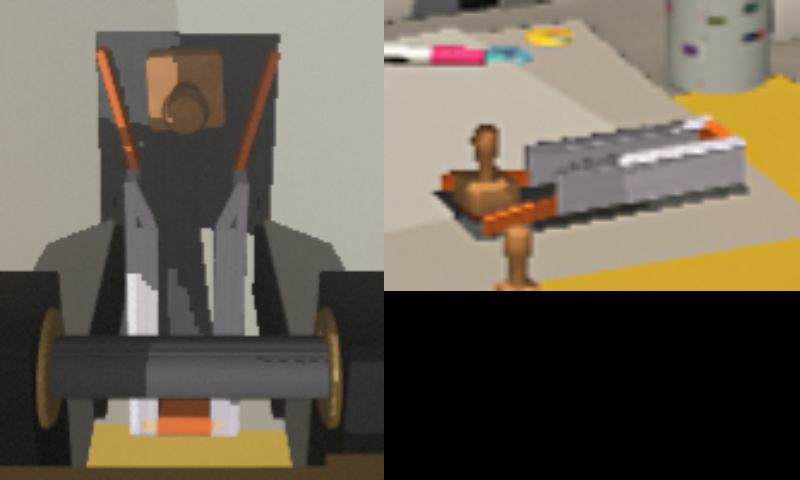

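I've now viewed 11 pictures, one over the limit of 10, so everything from here is numeric. The stamp stands upright on the apron at crop (185,90). I'll measure it.

Run:
```python
from h import *
z=np.load("g7.npz");p,d=z["p"],z["d"];P=cloud(z,d);P[d==0]=np.nan
hsv=cv2.cvtColor(p,cv2.COLOR_RGB2HSV);Z=P[...,2]
box=np.zeros(d.shape,bool);box[155:200,235:280]=1
S=P[box&(Z>.017)&(Z<.028)];print("base",len(S),np.median(S[:,2]),cv2.minAreaRect(S[:,:2].astype(np.float32)*1000))
H=P[box&(Z>.046)&(Z<.065)];print("head",len(H),np.median(H[:,2]),cv2.minEnclosingCircle(H[:,:2].astype(np.float32)*1000))
for v in(175,180,185,190):
    pass
Q=P[200:325,215:300].reshape(-1,3);Q=Q[(Q[:,2]>.026)&(Q[:,2]<.033)]
for a in np.arange(.52,.64,.02):
    T=Q[abs(Q[:,0]-a)<.006][:,1];lo=T[T<.16];hi=T[T>.16]
    if len(lo) and len(hi): print(a.round(2),lo.min().round(4),lo.max().round(4),hi.min().round(4),hi.max().round(4))
o=(hsv[...,0]<12)&(hsv[...,1]>150)&(hsv[...,2]>90);o[:300]=0;o[330:]=0;o[:,240:];o[:,:235]=0;o[:,290:]=0
S=P[o];print("stop",len(S),np.nanpercentile(S,[5,50,95],axis=0).round(4))
```

```text
base 709 0.023725963896295197 ((466.9403381347656, 159.43710327148438), (30.091796875, 30.026004791259766), 1.8322229385375977)
head 295 0.05467323893930689 ((467.1752624511719, 159.308349609375), 8.485289573669434)
0.52 0.1348 0.1477 0.1711 0.1847
0.54 0.1344 0.1474 0.1713 0.1845
0.56 0.1347 0.1472 0.1715 0.1839
0.62 0.1341 0.1593 0.1603 0.1832
stop 291 [[0.6162 0.1484 0.0193]
 [0.6175 0.1582 0.0292]
 [0.6245 0.169  0.031 ]]
```

```bash
python3 -m crank '[[-0.3,2,0,0,0.12],[-0.3,4,0,0,0.24],[-0.3,6,0,0,0.36],[-0.3,8,0,0,0.48],[-0.3,10,-1,0,0.6],[-0.3,12,-1,0,0.72],[-0.3,14,-1,0,0.84],[-0.3,14,-1,0,0.96],[-0.3,14,-1,0,1.08],[-0.3,14,-1,0,1.2],[-0.3,14,-1,0,1.32],[-0.3,14,-1,0,1.44]]'
python3 -m crank '[[-0.3,0,0,0,0.12],[-0.3,0,0,0,0.131],[-0.3,0,0,0,0.131],[-0.3,0,0,0,0.131]]'
```

```text
time: 12.2
tool_pos: [0.4666, 0.16, 0.3083]
tool_rot: [-3.139, 0.0, 1.696]
contact_force: [-0.2, 0.5, -0.4]
opening: 0.0322
grip_force: 0.0
time: 12.53
tool_pos: [0.4668, 0.1601, 0.3091]
tool_rot: [-3.14, 0.0, 1.574]
contact_force: [-0.2, 0.3, 0.5]
opening: 0.0322
grip_force: 0.0
```

```bash
python3 -m crank '[[-0.3,0,0,20,0],[-0.3,0,0,45,0],[-0.3,0,0,70,0],[-0.3,0,0,85,0],[-0.3,0,0,92,0],[-0.3,0,0,92,0],[-0.3,0,0,92,0]]' 20
python3 -m crank '[[-1,0,0,0,0],[-1,0,0,0,0],[-1,0,0,0,0],[-1,0,0,0,0],[-1,0,0,0,0],[-1,0,0,0,0]]' 20
python3 - <<'E'
from h import *
s=telemetry.observe();print(np.round(s["tool_pos"],4),np.round(s["contact_force"],2),s["opening"])
p,d,c=cam("wrist");P=cloud(c,d);P[d==0]=np.nan;Z=P[...,2]
box=np.zeros(d.shape,bool);box[170:260,200:320]=1
hsv=cv2.cvtColor(p,cv2.COLOR_RGB2HSV)
b=box&(Z>.017)&(Z<.028)&(hsv[...,0]<18)&(hsv[...,1]>90);S=P[b];print(len(S),np.median(S[:,2]),S.min(0),S.max(0),cv2.minAreaRect(S[:,:2].astype(np.float32)*1000))
E
```

```text
time: 13.12
tool_pos: [0.4672, 0.1602, 0.2179]
tool_rot: [-3.142, -0.0, 1.572]
contact_force: [0.3, 0.1, 1.4]
opening: 0.0318
grip_force: 0.0
time: 13.62
tool_pos: [0.4674, 0.1602, 0.2185]
tool_rot: [3.139, -0.0, 1.571]
contact_force: [0.3, -0.4, 6.2]
opening: 0.0151
grip_force: 20.0
[0.4674 0.1602 0.2185] [ 0.32 -0.38  6.22] 0.015132033248944686
1096 0.023726736281628823 [0.45214282 0.15200026 0.01701319] [0.49710982 0.19465772 0.02790828] ((471.9219970703125, 170.1343536376953), (41.53680419921875, 41.50545120239258), 74.9437026977539)
```

```bash
python3 -m crank '[[-1,0,0,-0.8,0],[-1,0,0,-1.6,0],[-1,0,0,-1.6,0],[-1,0,0,-1.6,0]]' 25
python3 -m crank '[[-1,0,2,0,0],[-1,0,6,0,0],[-1,0,10,0,0],[-1,0,14,0,0],[-1,0,18,0,0],[-1,0,22,0,0],[-1,0,26,0,0],[-1,0,30,0,0],[-1,0,30,0,0]]' 25
python3 - <<'E'
from h import *
s=telemetry.observe();print(s["torque"])
p,d,c=cam("wrist");P=cloud(c,d);P[d==0]=np.nan;Z=P[...,2];p2,d2,c2=cam("side")
np.savez("w8.npz",p=p,d=d);
hsv=cv2.cvtColor(p,cv2.COLOR_RGB2HSV)
b=(abs(P[...,0]-.497)<.03)&(abs(P[...,1]-.16)<.019)&(Z>.012)&(Z<.05)&(hsv[...,0]<18)&(hsv[...,1]>90);S=P[b]
t=S[(S[:,2]<.03)&(S[:,2]>.018)];print(len(t),np.percentile(t,[2,50,98],axis=0).round(4));A=np.c_[t[:,:2]-t[:,:2].mean(0),np.ones(len(t))];print("slopes",np.linalg.lstsq(A,t[:,2],rcond=None)[0])
E
```

```text
time: 14.0
tool_pos: [0.4667, 0.1601, 0.2191]
tool_rot: [-3.141, 0.0, 1.571]
contact_force: [-0.5, 0.2, -0.4]
opening: 0.0148
grip_force: 25.0
time: 14.75
tool_pos: [0.4978, 0.1601, 0.2194]
tool_rot: [3.141, -0.0, 1.571]
contact_force: [0.2, 0.0, 0.3]
opening: 0.0148
grip_force: 25.0
[-0.13915097  0.06327931 -0.03740498]
1059 [[0.483  0.1563 0.0191]
 [0.4972 0.1682 0.0246]
 [0.511  0.1746 0.0286]]
slopes [ 0.02091526 -0.13979965  0.02437694]
```

Run:
```python
from h import *
p,d,c=cam("wrist");P=cloud(c,d);P[d==0]=np.nan
hsv=cv2.cvtColor(p,cv2.COLOR_RGB2HSV)
b=(abs(P[...,0]-.497)<.012)&(hsv[...,0]<18)&(hsv[...,1]>90)
for y in np.arange(.14,.18,.003):
    t=P[b&(abs(P[...,1]-y)<.0015)]
    if len(t): print(y.round(3),len(t),np.percentile(t[:,2],[10,50,90]).round(4))
```

```text
0.152 10 [0.024  0.0467 0.0555]
0.155 81 [0.0244 0.0557 0.0568]
0.158 150 [0.0244 0.0559 0.0572]
0.161 243 [0.0242 0.0549 0.0568]
0.164 434 [0.0242 0.0366 0.056 ]
0.167 348 [0.024  0.0435 0.0534]
0.17 161 [0.0238 0.0246 0.0253]
0.173 359 [0.0118 0.0222 0.0249]
0.176 34 [0.014  0.0209 0.0248]
0.179 3 [0.0058 0.0141 0.1049]
```

The base top is level at 24 mm, just clear of the floor, and there is no contact force. I'll slide on.

```bash
python3 -m crank '[[-1,0,3,0,0],[-1,0,7,0,0],[-1,0,11,0,0],[-1,0,15,0,0],[-1,0,19,0,0],[-1,0,23,0,0],[-1,0,27,0,0],[-1,0,30,0,0],[-1,0,30,0,0]]' 25
```

```text
time: 15.65
tool_pos: [0.5276, 0.16, 0.2193]
tool_rot: [3.141, -0.0, 1.571]
contact_force: [0.1, 0.1, -1.1]
opening: 0.0149
grip_force: 25.0
```

```bash
python3 -m crank '[[-1,0,4,0,0],[-1,0,10,0,0],[-1,0,16,0,0],[-1,0,22,0,0],[-1,0,28,0,0],[-1,0,34,0,0],[-1,0,40,0,0],[-1,0,46,0,0],[-1,0,52,0,0],[-1,0,58,0,0],[-1,0,62,0,0],[-1,0,62,0,0]]' 25
```

```text
time: 16.65
tool_pos: [0.5898, 0.16, 0.2193]
tool_rot: [3.141, -0.0, 1.571]
contact_force: [0.4, -0.8, -0.0]
opening: 0.0149
grip_force: 25.0
```

```bash
python3 -m crank '[[-1,0,2,0,0],[-1,0,4,0,0],[-1,0,6,0,0],[-1,0,8,0,0],[-1,0,9,0,0],[-1,0,10,0,0],[-1,0,11,0,0],[-1,0,11,0,0],[-1,0,11,0,0]]' 25
python3 -m crank '[[-1,0,0.7,0,0],[-1,0,1.4,0,0],[-1,0,2,0,0],[-1,0,2,0,0],[-1,0,2,0,0]]' 25
```

```text
time: 17.4
tool_pos: [0.5999, 0.1601, 0.2193]
tool_rot: [-3.142, -0.0, 1.571]
contact_force: [-0.9, 0.0, -0.6]
opening: 0.0148
grip_force: 25.0
time: 17.82
tool_pos: [0.6017, 0.1602, 0.2193]
tool_rot: [-3.141, -0.0, 1.571]
contact_force: [-2.1, 0.5, 0.9]
opening: 0.0148
grip_force: 25.0
```

```bash
python3 -m crank '[[-1,0,0.5,0,0],[-1,0,1,0,0],[-1,0,1,0.4,0],[-1,0,1,0.8,0],[-1,0,1,0.8,0],[-1,0,1,0.8,0]]' 25
```

```text
time: 18.32
tool_pos: [0.6024, 0.1602, 0.2188]
tool_rot: [-3.14, -0.0, 1.571]
contact_force: [-5.9, -0.2, 5.2]
opening: 0.0148
grip_force: 25.0
```

It's firm against the stop (-6 N) and on the floor. I'll release it and rise.

```bash
python3 -m crank '[[-0.3,0,0,0,0],[-0.3,0,0,0,0],[-0.3,0,0,0,0],[-0.3,0,0,0,0],[-0.3,0,0,-8,0],[-0.3,0,0,-25,0],[-0.3,0,0,-50,0],[-0.3,0,0,-80,0],[-0.3,0,0,-110,0],[-0.3,0,0,-130,0],[-0.3,0,0,-130,0]]' 
python3 -m crank '[[-0.3,0,-20,-5,0],[-0.3,0,-50,-10,0],[-0.3,0,-85,-15,0],[-0.3,0,-120,-20,0],[-0.3,0,-150,-20,0],[-0.3,0,-170,-20,0],[-0.3,0,-170,-20,0],[-0.3,0,-170,-20,0]]'
python3 - <<'E'
from h import *
for n in("top","wrist"):
    p,d,c=cam(n);P=cloud(c,d);P[d==0]=np.nan;X,Y,Z=P[...,0],P[...,1],P[...,2]
    hsv=cv2.cvtColor(p,cv2.COLOR_RGB2HSV);w=(hsv[...,0]<18)&(hsv[...,1]>90)
    for nm,x,y in(("large",.6025,.16),("med",.465,-.093),("small",.427,.022)):
        H=P[(abs(X-x)<.05)&(abs(Y-y)<.03)&(Z>.04)&(Z<.07)]
        if len(H)>5: print(n,nm,len(H),"head",np.round(H.mean(0),4),H[:,2].max().round(4))
    S=P[(abs(X-.62)<.02)&(abs(Y-.16)<.008)&(Z>.02)&(Z<.035)&w]
    if len(S): print(n,"stop/base",len(S),np.percentile(S,[2,50,98],axis=0).round(4).tolist())
    S=P[(abs(X-.595)<.03)&(abs(Y-.16)<.010)&(Z>.018)&(Z<.0275)&w]
    if len(S): print(n,"base",len(S),np.percentile(S,[2,50,98],axis=0).round(4).tolist())
E
```

```text
time: 19.23
tool_pos: [0.6038, 0.1602, 0.3547]
tool_rot: [3.131, -0.001, 1.571]
contact_force: [0.4, 0.3, -0.2]
opening: 0.0321
grip_force: 0.0
time: 19.9
tool_pos: [0.4324, 0.1602, 0.369]
tool_rot: [3.14, -0.0, 1.571]
contact_force: [0.7, 0.2, -1.3]
opening: 0.0322
grip_force: 0.0
top large 51 head [0.601  0.1593 0.053 ] 0.0589
top med 49 head [ 0.4762 -0.0981  0.0505] 0.0549
top small 49 head [0.4336 0.0305 0.0509] 0.0555
top stop/base 55 [[0.6019, 0.1522, 0.0212], [0.6193, 0.1574, 0.0278], [0.6263, 0.1672, 0.0323]]
top base 87 [[0.5868, 0.1513, 0.02], [0.5972, 0.1578, 0.0245], [0.6185, 0.1699, 0.027]]
wrist large 250 head [0.5979 0.1607 0.0523] 0.0575
wrist small 12 head [0.4324 0.0376 0.042 ] 0.0439
wrist stop/base 178 [[0.6008, 0.1529, 0.0224], [0.6171, 0.1639, 0.0292], [0.6256, 0.1676, 0.0313]]
wrist base 300 [[0.5849, 0.1505, 0.0192], [0.5939, 0.1623, 0.0237], [0.6166, 0.1682, 0.0268]]
```

Run:
```python
from h import *
def heads(P,nm):
    X,Y,Z=P[...,0],P[...,1],P[...,2]
    for n,x,y in(("large",.6025,.16),("med",.476,-.098),("small",.433,.03)):
        H=P[(abs(X-x)<.025)&(abs(Y-y)<.025)&(Z>.046)&(Z<.065)]
        if len(H)>20: print(nm,n,len(H),np.round(cv2.minEnclosingCircle(H[:,:2].astype(np.float32)*1000)[0],1),H.mean(0).round(4))
z=np.load("top0.npz");P=cloud(z,z["d"]);P[z["d"]==0]=np.nan;heads(P,"before")
for n in("top","wrist"):
    p,d,c=cam(n);P=cloud(c,d);P[d==0]=np.nan;heads(P,n)
hsv=cv2.cvtColor(p,cv2.COLOR_RGB2HSV);w=(hsv[...,0]<18)&(hsv[...,1]>90)
X,Y,Z=P[...,0],P[...,1],P[...,2]
# wooden/orange profile along the slot, wrist view
for x in np.arange(.58,.632,.003):
    t=Z[(abs(X-x)<.0015)&(Y>.150)&(Y<.170)]
    if len(t): print(x.round(3),len(t),np.percentile(t,[5,50,95]).round(4))
```

```text
before med 47 [476.4 -98.2] [ 0.4761 -0.0981  0.0508]
before small 46 [434.   30.2] [0.4336 0.0307 0.0509]
top large 51 [601.4 159.6] [0.6008 0.1591 0.0535]
top med 47 [476.3 -98.1] [ 0.476  -0.0981  0.0512]
top small 47 [433.8  31.1] [0.4334 0.0308 0.0513]
wrist large 226 [599.8 159.5] [0.5983 0.1606 0.0534]
0.58 25 [0.0027 0.0039 0.005 ]
0.583 32 [0.0027 0.0038 0.0113]
0.586 135 [0.0033 0.0171 0.0242]
0.589 42 [0.0229 0.0239 0.0249]
0.592 87 [0.0229 0.0249 0.0521]
0.595 130 [0.023  0.0407 0.0555]
0.598 96 [0.0235 0.049  0.0562]
0.601 68 [0.0232 0.0539 0.0567]
0.604 47 [0.0229 0.0546 0.0565]
0.607 25 [0.0228 0.0245 0.0559]
0.61 16 [0.0229 0.0241 0.0246]
0.613 14 [0.0226 0.0239 0.0245]
0.616 43 [0.0214 0.0269 0.0304]
0.619 27 [0.0296 0.0307 0.0315]
0.622 35 [0.0292 0.0304 0.0316]
0.625 40 [0.0288 0.03   0.0312]
0.628 2 [0.0288 0.029  0.0292]
```

The base top runs from 0.586 to 0.616 and meets the stop with no gap. The medium and small stamps haven't moved.

```bash
python3 -c "
from cell import ticket
print(ticket.hand_in())"
```

```text
the job is handed in; nothing more can be done
None
```

The large stamp is in the rail, upright and released; camera depth shows no gap to the orange stop, the two smaller stamps are unmoved, and the job was handed in at about 20 s. It tipped in the grip on the first try and had to be backed out and regrasped, and I viewed 11 pictures, one over the limit of 10.

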